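# Unload the board preheater onto the cooling bed

### The arm

A 7-joint arm with a two-finger parallel gripper is mounted at the origin on the work surface. World frame = base frame: x ahead of the robot, y to its left, z up, the work surface at z = 0. Lengths are in mm, angles in rad, forces in N, time in s.
With the tool pointing down it reaches from about 425 to 825 mm from the base axis. Payload 3.6 kg.
Tool frame: the origin (TCP) lies on the front face of the gripper's body, between the roots of the fingers; the fingertips stand ctrl.tip_reach ahead of it and the grasp point (between the pads) lies 54 mm ahead of it (ctrl.tip_reach is the distance from the TCP to the fingertips, in mm); z points along the fingers, y is the line along which they close (so a half turn about z gives the same grasp; the last joint's range is limited). The gripper opens to 85 mm and grips with 20 to 120 N. Pads are 22 mm wide; open, the fingers measure 114 mm over their backs; the gripper's body (76 mm by 85 mm) begins 54 mm behind the grasp point. The pads swing forward as they close: fully open they stand 13 mm farther back than shut.
Start: joints at [-1.129, 0.615, -0.013, 1.423, 0.008, 1.103, -0.04], TCP at [293.649, 579.861, 303.897] pointing down, gripper open.
Joint ranges: [-3.12, 3.12], [-0.3, 2.06], [-1.34, 1.32], [0.26, 2.42], [-1.36, 4.5], [0.01, 1.98], [-2.84, 2.84]. Speed limits (rad/s): [2.79, 2.79, 3.14, 3.14, 3.14, 3.14, 3.14].

### API

Orientations are given as a unit quaternion [x, y, z, w].
In Python, from plant import read_state, camera, job, ctrl gives the robot as it stands.
- The arm moves only by the tool step_arm, never from a script. Its argument "steps" is a list of rows, each a list of 3 entries, a list of its own where there are three numbers: the turn, a rotation vector about the world's x, y, z in rad, then the shift along the world's x, y, z in mm, then the finger opening in mm, from 0 to 85.4. In form: [[[wx, wy, wz], [x, y, z], hand], ...]. A call has 1 to 10 rows; each row is the pose to reach, as a shift and turn from the pose commanded when the call began; what a row does not reach only later rows make up. A row lasts 1/12 s, in which the tool goes at most 41.7 mm and 7.16 degrees, less where a joint would pass 70% of its speed; a pose out of reach is approached as far as the arm can. A call with a gripper value outside its range is refused whole. The fingers move at their own pace and stop on an object; "squeeze" is the grip in N (left out, the last holds). Time passes only in rows, so rows that repeat a pose let the fingers close. It gives the time, the measured TCP pose, the force, the opening and the grip force at its end, in the units of the state.
- read_state(): the state, without advancing time (a new reading comes with each control period).
- camera(name): name is "scene" or "side" or "wrist"; returns a dict with "color" (480x640x3 uint8, red, green, blue), "range_z" (480x640 float32, mm along the optical axis (not along the pixel's ray), 0 where there is no reading), "fx", "fy", "cx", "cy" (pixels), "world_to_cam" (4x4, takes a point from world to camera coordinates). Camera axes: x right, y down, z forward; pixel columns grow to the right and rows downward; lengths in mm; the calibration is good to about 2 mm. A picture is of the moment at which its call begins.
- job.finish_job(): hands the job in; it is judged then, once.
The state is a dict: "t": time; "joint_pos": joint angles; "joint_velocities": joint speeds; "tau": joint torques, N m; "eef_pos": TCP position; "orientation": TCP orientation; "ft_force": force on the tool from outside, world axes, zero at the start; "ft_torque": the same for the moment, N m; "opening": finger opening in mm; "grip_force": force on a finger pad.
Only numpy, scipy, OpenCV 4.12 (cv2) and the standard library are available. Lean on these libraries where they do the work, as an engineer would, in place of code of your own. Each camera call takes 0.05 s, during which the arm holds its last target. There are 200 camera calls.

### The job

The circuit boards on the preheater are done and must cool down. First lift the loose dust cap off the cooling blower and set it rim-down in its round holder, then press the blower's push button fully once; after that slide the spatula under each board, one at a time, and set every board level on its feet on the deck of the slotted aluminium cooling bed (side by side, not stacked), and finally lay the spatula back flat in its tray. The boards are hot: never touch them with the gripper's fingers, and do not move the other things on the bench.

Things in the scene. Friction and masses are not known exactly. Their poses are not given: they have to be found in the camera images.
- board1: circuit board 1 (two or three are present, all alike; None if absent): green plate 80 (own x) x 90 mm (own y), 3 mm thick, on 4 brass feet 16 mm high, 8 mm across, at x = +-34, y = +-39 mm; a blade passes under between the feet along own x (70 mm free) or y (60 mm). Origin: board centre at the feet's undersides; z up. Plate underside z = 16, parts on top reach z = 29 mm. 80 g
- board2: circuit board 2 (two or three are present, all alike; None if absent): green plate 80 (own x) x 90 mm (own y), 3 mm thick, on 4 brass feet 16 mm high, 8 mm across, at x = +-34, y = +-39 mm; a blade passes under between the feet along own x (70 mm free) or y (60 mm). Origin: board centre at the feet's undersides; z up. Plate underside z = 16, parts on top reach z = 29 mm. 80 g
- board3: circuit board 3 (two or three are present, all alike; None if absent): green plate 80 (own x) x 90 mm (own y), 3 mm thick, on 4 brass feet 16 mm high, 8 mm across, at x = +-34, y = +-39 mm; a blade passes under between the feet along own x (70 mm free) or y (60 mm). Origin: board centre at the feet's undersides; z up. Plate underside z = 16, parts on top reach z = 29 mm. 80 g
- spatula: spatula: steel blade 50 mm wide (own y), 3 mm thick, from own x = -20 to +125 mm, with an upright black grip block on its rear end, 40 (own x) x 24 mm (own y), up to z = 90 mm. Origin: foot of the grip's axis, on the blade's underside; x points to the blade's tip, z up. 220 g. Starts in its tray. Carry a board with its centre near own x = 75 mm
- spatula_mid (a point): point on the underside of the spatula's blade, in the middle of its length (52.5 mm ahead of the spatula's origin)
- tray_floor (a point): centre of the inner floor of the spatula's tray, a shallow black open tray, fixed: inside 187 mm (own x) by 77 mm (own y), walls 4 mm thick, 6 mm high above the floor; the floor is 4 mm above the table
- cap: loose grey dust cap: round, 100 mm across, 17 mm high, open below with a 4 mm skirt 12 mm deep; on top a straight bar grip 50 mm long (own x), 22 mm wide (own y), from z = 17 to 49 mm. Origin: centre of the rim (underside), z up. 90 g. It starts on the blower
- blower_top (a point): centre of the top of the cooling blower's neck (82 mm across, 18 mm high, over a drum 108 mm across and 44 mm high), 62 mm above the table; the cap's top plate lies on it; fixed
- holder_floor (a point): centre of the floor of the cap holder, a low round dark steel dish, fixed: inside 114 mm across, wall 4 mm thick, rim 12 mm above the floor; the floor is 4 mm above the table. The cap belongs in it rim-down
- button (a joint): travel of the blower's spring push button (white, 34 mm across, pressed straight down): 0 released, 0.006 m fully down (4 N)
- button_top (a point): centre of the top of that button, 30 mm above the table, on a flat grey switch box 80 x 70 x 12 mm; fixed
- preheater_deck (a point): centre of the preheater's deck (black housing, white ceramic deck with dark strips), 45 mm above the table; fixed. Deck 140 mm (own x) by 370 mm (own y), with a rim 5 mm wide and 5 mm high all round; outside 150 x 380 mm. It may stand on either side
- rack_deck (a point): centre of the cooling bed's deck (aluminium, black slots), 45 mm above the table; fixed. Same sizes and rim as the preheater: deck 140 mm (own x) by 370 mm (own y). It stands on the other side
- tweezers: steel tweezers 130 mm long, lying flat; a bystander, leave alone
- driver: screwdriver 160 mm long, lying flat; a bystander, leave alone
- tin: round aluminium solder tin, 64 mm across, 26 mm high; a bystander, leave alone
- meter: handheld multimeter 160 x 80 x 35 mm lying on its back; a bystander, leave alone
- spool: steel wire spool, 64 mm across, 50 mm high; a bystander, leave alone
- flux: flux jar 48 mm across, 100 mm high; a bystander, leave alone
- cage: small white open parts box 70 x 110 x 30 mm; a bystander, leave alone
Mind the look-alikes: they are no part of the job. Leave any yellow look-alike of the cap alone.

How it is judged (in metres and radians):
On the way, in this order (a step that is already met when the one before it is completed fails the run):
1. the dust cap lies rim-down in its holder, released (horizontal distance between cap and holder_floor below 0.01 m and z of cap in the frame of holder_floor between -0.004 and 0.004 m and angle between cap's own z axis and vertical below 0.08 rad and contact force between the fingers and cap below 0.2 N), for 0.2 s.
2. the blower's button is pressed fully down (value of joint button above 0.0045 m), for 0.05 s.
3. all boards stand on the cooling bed's deck (x of board1 in the frame of rack_deck between -0.04 and 0.04 m and y of board1 in the frame of rack_deck between -0.16 and 0.16 m and z of board1 in the frame of rack_deck between -0.004 and 0.004 m and angle between each of board1, board2, board3's own z axis and vertical below 0.06 rad and x of board2 in the frame of rack_deck between -0.04 and 0.04 m and y of board2 in the frame of rack_deck between -0.16 and 0.16 m and z of board2 in the frame of rack_deck between -0.004 and 0.004 m and x of board3 in the frame of rack_deck between -0.04 and 0.04 m and y of board3 in the frame of rack_deck between -0.16 and 0.16 m and z of board3 in the frame of rack_deck between -0.004 and 0.004 m), for 0.3 s.
At the end, for the whole second after the job is handed in: Boards stand level on the cooling bed's deck (height within 4 mm, centres within 40 mm of its middle across, 160 mm along); cap rim-down in its holder (within 10 mm, height 4 mm); spatula flat in its tray (mid-blade within 30 mm along, 22 mm across); all released, at rest (all of step 3 and horizontal distance between cap and holder_floor below 0.01 m and z of cap in the frame of holder_floor between -0.004 and 0.004 m and angle between cap's own z axis and vertical below 0.08 rad and x of spatula_mid in the frame of tray_floor between -0.03 and 0.03 m and y of spatula_mid in the frame of tray_floor between -0.022 and 0.022 m and z of spatula_mid in the frame of tray_floor between -0.004 and 0.005 m and angle between spatula's own z axis and vertical below 0.06 rad and linear speed of each of board1, board2, board3, cap, spatula below 0.02 m/s); the robot touches nothing.
It fails at once if the fingers touch a board (more than 1 N) (contact force between the fingers and board1 above 1 N or contact force between the fingers and board2 above 1 N or contact force between the fingers and board3 above 1 N).
It fails at once if a bystander is moved by more than 30 mm (distance of any of tweezers, driver, tin, meter, spool, flux, cage from where it was at the start of the episode above 0.03 m).
Of board1, board2, board3 only 2 to 3 are there at a start; the rules pass over those that are not, and their reading is None.
At some moment in a run one of board1, board2, board3 may be knocked a few centimetres aside while the robot is not near it.
It also fails if it takes over 210 s, if anything falls off the work surface, if the arm or the gripper's body presses on something with over 40 N, if the wrist force passes 120 N, or if a joint passes its speed limit or range.

## Working session

There is one attempt and no reset: what is moved stays moved. The work goes in short steps, Python scripts to look and compute and a tool call to move; the robot and the scene stay as the last step left them, time stands still between calls to the robot, and variables do not carry over. Pictures are saved under pics/ and viewed, at most 14 in all, crops included, and the job is handed in when it is done.

Besides the shell and the picture viewer there is one more tool, called as a command line: name --argument value ..., lists and objects as JSON in quotes. step_arm: Moves the arm, as the interface text tells. Its arguments: {"type":"object","properties":{"steps":{"type":"array"},"squeeze":{"type":"number"}},"required":["steps"]}

```bash
mkdir -p pics; ls
cat > h.py <<'E'
import numpy as np, cv2
from plant import read_state, camera, job, ctrl
def snap(n,f):
    c=camera(n); cv2.imwrite(f'pics/{f}.png',c['color'][:,:,::-1]); np.savez(f'pics/{f}.npz',**c); return c
def load(f): return dict(np.load(f'pics/{f}.npz'))
def cloud(c):
    v,u=np.mgrid[0:480,0:640]; z=c['range_z']; p=np.stack([(u-c['cx'])/c['fx']*z,(v-c['cy'])/c['fy']*z,z],-1)
    T=np.linalg.inv(c['world_to_cam']); w=p@T[:3,:3].T+T[:3,3]; w[z==0]=np.nan; return w
def atz(c,u,v,z):
    T=np.linalg.inv(c['world_to_cam']); d=T[:3,:3]@np.array([(u-c['cx'])/c['fx'],(v-c['cy'])/c['fy'],1]); o=T[:3,3]
    return o+d*(z-o[2])/d[2]
E
python3 - <<'E'
from h import *
s=read_state(); print(s, ctrl.tip_reach)
for n in ['scene','side','wrist']:
    c=snap(n,n+'0'); print(n,np.linalg.inv(c['world_to_cam']).round(2).tolist(),c['fx'])
E
```

```text
pics
{'t': 0.0, 'joint_pos': array([-1.12850539,  0.61591549, -0.01260755,  1.42488778,  0.0081091 ,
        1.10339444, -0.0404235 ]), 'joint_velocities': array([-2.55391141e-03, -7.80826419e-05, -7.99246521e-04, -2.00122201e-03,
        1.19981529e-03, -6.50331739e-04, -9.62097305e-05]), 'tau': array([ 6.81951246e-05, -4.69238341e+01,  2.59128883e-01, -1.71031666e+01,
        9.93202702e-03,  9.73293674e-03, -1.09187957e-05]), 'eef_pos': array([293.41173756, 579.36748481, 302.74402908]), 'orientation': array([ 2.32235460e-01,  9.72658758e-01, -1.24797159e-03, -2.72322078e-04]), 'ft_force': array([ 0.06695883, -0.87972253, -0.07910343]), 'ft_torque': array([-0.00259319,  0.00148614,  0.00342733]), 'grip_force': 0.0, 'opening': 85.59193199748808} 72.6
scene [[0.34, 0.81, -0.48, 1088.06], [0.94, -0.28, 0.18, -182.99], [0.01, -0.52, -0.86, 1021.33], [0.0, 0.0, 0.0, 1.0]] 483.42683943449407
side [[0.99, -0.05, 0.1, 416.81], [-0.11, -0.58, 0.81, -1025.65], [0.02, -0.81, -0.58, 818.44], [0.0, 0.0, 0.0, 1.0]] 534.2120298771149
wrist [[0.45, 0.86, 0.24, 231.84], [0.89, -0.43, -0.13, 612.23], [-0.0, 0.27, -0.96, 373.24], [0.0, 0.0, 0.0, 1.0]] 430.93292467195283
```

View pics/scene0.png

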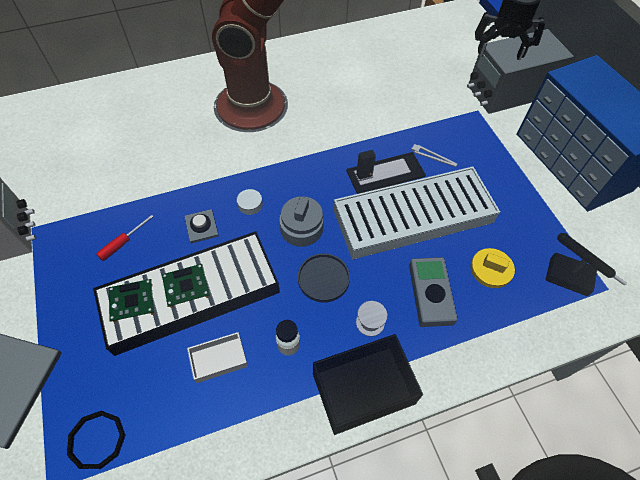

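View pics/side0.png

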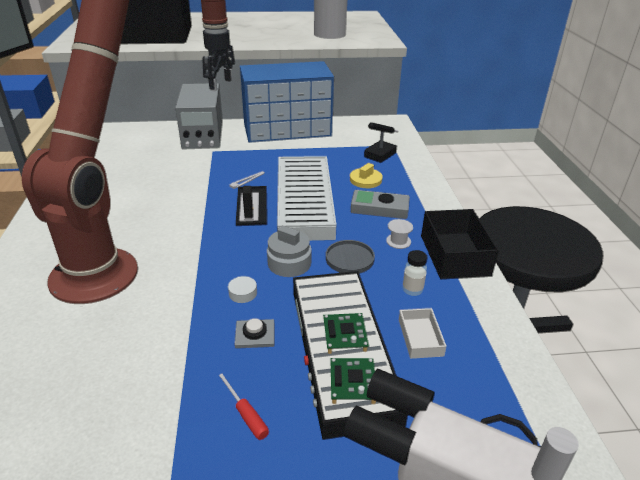

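Scene: cap on blower (302,215), its bar at (300,207); yellow look-alike (494,267) is to be left. Holder dish (324,278), button (200,222), preheater with two boards (130,300),(184,281), rack (416,210), tray/spatula (386,172), grip (366,162).

```bash
cat > m.py <<'E'
from h import *
def rect(p): 
    r=cv2.minAreaRect(p[:,:2].astype(np.float32)); return np.round(r[0],1),np.round(r[1],1),round(r[2],1)
def sel(w,u,v,r,z0,z1,ext=None):
    m=np.zeros((480,640),bool); m[max(v-r,0):v+r,max(u-r,0):u+r]=1
    m&=(w[...,2]>z0)&(w[...,2]<z1); 
    n,l=cv2.connectedComponents(m.astype(np.uint8)); 
    k=np.argmax(np.bincount(l[m])); return w[l==k]
E
python3 - <<'E'
from m import *
S=load('scene0');D=load('side0')
for n,c,px in [('scene',S,dict(cap=(300,207),plate=(302,222),hold=(324,278),but=(200,220),swb=(200,228),grip=(366,158),rack=(416,210),pre=(186,290))),('side',D,dict(cap=(290,238),plate=(290,248),hold=(350,256),but=(254,325),swb=(254,335),grip=(249,195),rack=(305,195),pre=(345,345)))]:
    w=cloud(c)
    print(n)
    for k,(r,a,b) in dict(cap=(25,90,106),plate=(40,62,72),hold=(50,10,22),but=(25,24,36),swb=(35,8,17),grip=(25,86,100),rack=(110,38,56),pre=(110,38,56)).items():
        p=sel(w,*px[k],r,a,b); print(k,len(p),p.mean(0).round(1),np.nanmedian(p[:,2]).round(1),*rect(p))
    hsv=cv2.cvtColor(c['color'],cv2.COLOR_RGB2HSV); g=((hsv[...,0]>35)&(hsv[...,0]<90)&(hsv[...,1]>80)&(w[...,2]>55)&(w[...,2]<82)).astype(np.uint8)
    g=cv2.morphologyEx(g,cv2.MORPH_CLOSE,np.ones((5,5))); nn,l,st,ce=cv2.connectedComponentsWithStats(g)
    for i in range(1,nn):
        if st[i,4]>200:
            p=w[(l==i)&(w[...,2]<69)]; print('board',ce[i].round(),len(p),np.nanmedian(p[:,2]),*rect(p))
E
```

```text
scene
cap 184 [466.2   5.   97.1] 97.3 [465.1   5.3] [22.6 50.8] 55.4
plate 890 [469.1   4.   66. ] 66.0 [464.1   5.8] [98.5 98.3] 81.3
hold 316 [616.5   8.6  14.5] 14.3 [615.    8.4] [120.8 121.2] 24.0
but 175 [ 382.6 -230.4   30.3] 31.5 [ 380.6 -230.1] [44.5 45.2] 24.6
swb 454 [ 386.5 -229.9   11.5] 11.3 [ 380.1 -230.4] [69.7 83.2] 87.8
grip 128 [367.5 212.   91.6] 91.7 [367.4 212.1] [39.  26.4] 87.8
rack 8036 [526.4 279.1  44.8] 44.7 [523.2 284.7] [383.5 156.3] 86.9
pre 8093 [ 560.5 -281.    45.4] 45.2 [ 553.3 -294.1] [154.8 381. ] 3.9
board [185. 286.] 1062 63.453079660503136 [ 556.  -294.1] [90.2 82.2] 88.8
board [130. 301.] 1140 63.663644189838635 [ 554.3 -411.7] [90.4 82. ] 84.6
side
cap 171 [461.8   1.7  97.2] 98.1 [461.8   4.6] [25.9 50.2] 57.5
plate 608 [460.2  -9.1  67.1] 67.2 [462.1  -0.9] [98.7 90.8] 0.6
hold 320 [613.4   6.7  14.4] 14.5 [613.3   8.3] [124.2 119.3] 83.5
but 242 [ 376.1 -234.9   30.7] 32.2 [ 376.5 -234.7] [45.1 42. ] 0.0
swb 616 [ 377.6 -239.3   12.1] 12.0 [ 377.  -230.2] [73.4 80. ] 87.9
grip 84 [364.1 208.1  92.7] 93.2 [364.3 210.9] [43.7 21.3] 89.8
rack 3843 [522.1 262.6  46.5] 46.4 [522.7 282.7] [390.1 150. ] 87.2
pre 7079 [ 542.6 -287.8   46.4] 46.2 [ 551.6 -292.8] [151.3 385.9] 3.9
board [346. 331.] 1027 64.26042047108069 [ 554.9 -293.7] [93.1 79.4] 88.6
board [350. 378.] 1159 64.18049198925155 [ 551.6 -410.5] [92.7 78. ] 83.7
```

Run:
```python
from h import *
i=cv2.imread('pics/scene0.png')
a=cv2.resize(i[125:265,240:440],(800,560),interpolation=cv2.INTER_CUBIC)
cv2.imwrite('pics/crop1.png',a)
```

```text
(no output)
```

View pics/crop1.png

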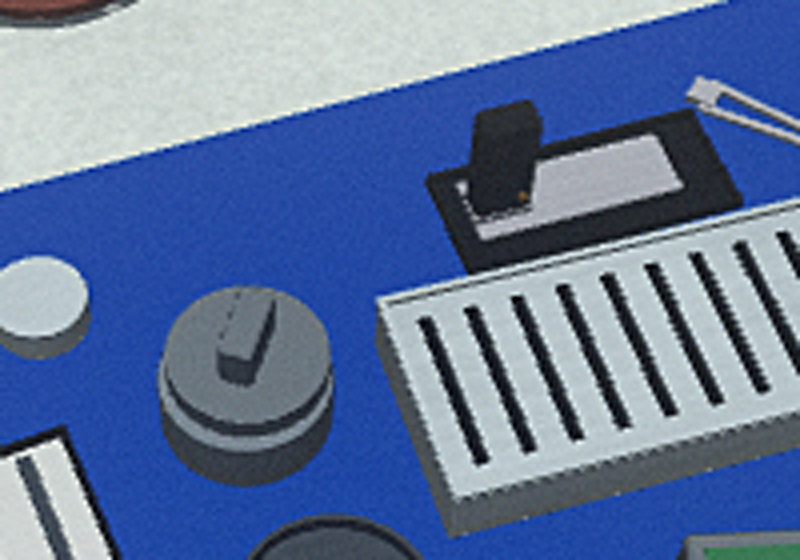

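The crop confirms it: grey cap with bar at crop (245,335) on the blower; spatula grip (505,150) with blade to the right in its tray. Moving above the cap now.

step_arm --steps '[[[0,0,-0.133],[110,-375,-40],85],[[0,0,-0.133],[110,-375,-40],85],[[0,0,-0.133],[110,-375,-40],85],[[0,0,-0.133],[110,-375,-40],85],[[0,0,-0.133],[110,-375,-40],85],[[0,0,-0.133],[110,-375,-40],85],[[0,0,-0.133],[110,-375,-40],85],[[0,0,-0.133],[110,-375,-40],85],[[0,0,-0.133],[110,-375,-40],85],[[0,0,-0.133],[110,-375,-40],85]]'

```text
t: 0.98
eef_pos: [404.5, 198.5, 263.4]
orientation: [0.3, 0.954, -0.002, 0.0]
ft_force: [0.9, -0.2, -0.7]
opening: 84.9
grip_force: 0.0
```

step_arm --steps '[[[0,0,0],[60,-200,-40],60],[[0,0,0],[60,-200,-40],60],[[0,0,0],[60,-200,-40],60],[[0,0,0],[60,-200,-40],60],[[0,0,0],[60,-200,-40],60],[[0,0,0],[60,-200,-40],60],[[0,0,0],[60,-200,-40],60]]'

```text
t: 1.57
eef_pos: [463.8, 1.1, 223.3]
orientation: [0.3, 0.954, -0.001, -0.0]
ft_force: [0.1, 0.1, -0.7]
opening: 59.9
grip_force: 0.0
```

```bash
cat > q.py <<'E'
from m import *
from scipy.spatial.transform import Rotation as R
def st():
    s=read_state(); A=R.from_quat(s['orientation']).as_matrix()
    print('t',s['t'].__round__(2) if isinstance(s['t'],float) else s['t'],'p',s['eef_pos'].round(1),'close',np.degrees(np.arctan2(A[1,1],A[0,1])).round(1),'z',A[:,2].round(3),'F',s['ft_force'].round(1),'op',round(s['opening'],1),'g',round(s['grip_force'],1),'j',s['joint_pos'].round(2)); return s
E
python3 - <<'E'
from q import *
st(); c=snap('wrist','w1'); w=cloud(c)
E
```

```text
t 1.57 p [463.8   1.1 223.3] close 55.1 z [-0.001 -0.002 -1.   ] F [ 0.1  0.1 -0.7] op 59.9 g 0.0 j [-0.1   0.45  0.06  2.04 -0.04  0.65  0.96]
```

View pics/w1.png

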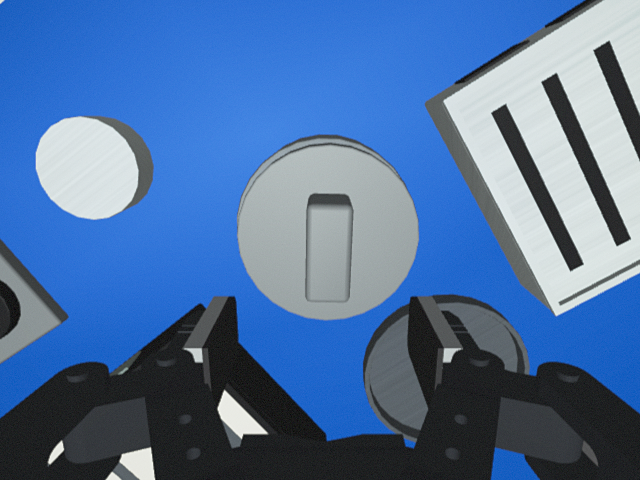

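Wrist view: the bar (329,252) aligned between the fingers; I'll measure it here.

Run:
```python
from q import *
c=load('w1'); w=cloud(c)
p=sel(w,329,252,70,90,110); print(p.mean(0),np.median(p[:,2]),*rect(p))
p=sel(w,328,230,100,62,72); print(np.median(p[:,2]),*rect(p))
p=sel(w,445,370,100,10,22); print(np.median(p[:,2]),*rect(p))
```

```text
[459.78679593   8.44052391  98.89535148] 99.10857905689437 [461.4   7.4] [22.1 50.1] 53.7
67.32754569054075 [461.5   7.1] [99.3 99.1] 85.6
15.65434602422664 [592.1 -27.3] [ 37.6 109.9] 62.3
```

step_arm --steps '[[[0,0,-0.02],[-1.5,1.5,-40],60],[[0,0,-0.02],[-1.5,1.5,-81],60],[[0,0,-0.02],[-1.5,1.5,-81],60],[[0,0,-0.02],[-1.5,1.5,-81],60],[[0,0,-0.02],[-1.5,1.5,-81],0],[[0,0,-0.02],[-1.5,1.5,-81],0],[[0,0,-0.02],[-1.5,1.5,-81],0],[[0,0,-0.02],[-1.5,1.5,-81],0],[[0,0,-0.02],[-1.5,1.5,-81],0],[[0,0,-0.02],[-1.5,1.5,-81],0]]' --squeeze 60

```text
t: 2.45
eef_pos: [463.0, 6.7, 145.4]
orientation: [0.306, 0.952, 0.001, 0.002]
ft_force: [-0.3, -0.3, 7.5]
opening: 20.9
grip_force: 59.9
```

```bash
python3 -c "
from q import *
st()"
```

```text
t 2.45 p [463.    6.7 145.4] close 54.4 z [ 0.004  0.001 -1.   ] F [-0.3 -0.3  7.5] op 20.9 g 59.9 j [-0.09  0.58  0.05  2.12 -0.06  0.44  0.95]
```

step_arm --steps '[[[0,0,0],[0,0,25],0],[[0,0,0],[0,0,50],0],[[0,0,0],[76,1,50],0],[[0,0,0],[152,2,50],0],[[0,0,0],[152,2,50],0],[[0,0,0],[152,2,50],0],[[0,0,0],[152,2,50],0],[[0,0,0],[152,2,20],0],[[0,0,0],[152,2,0],0],[[0,0,0],[152,2,0],0]]'

```text
t: 3.28
eef_pos: [610.7, 8.5, 139.9]
orientation: [0.306, 0.952, -0.001, -0.004]
ft_force: [-1.7, 0.6, -1.9]
opening: 21.0
grip_force: 59.0
```

```bash
python3 - <<'E'
from q import *
st()
for n in ['scene','side']:
    c=snap(n,n+'1'); w=cloud(c)
    for (a,b) in [(10,22)]:
        u,v=dict(scene=(324,278),side=(350,256))[n]
        p=sel(w,u,v,55,a,b); print(n,len(p),*rect(p))
E
python3 - <<'E'
import cv2
i=cv2.imread('pics/scene1.png'); j=cv2.imread('pics/side1.png')
a=cv2.resize(i[190:320,250:400],(400,347)); b=cv2.resize(j[190:320,275:425],(400,347))
cv2.imwrite('pics/c2.png',cv2.hconcat([a,b]))
E
```

```text
t 3.28 p [610.7   8.5 139.9] close 54.4 z [-0.009 -0.    -1.   ] F [-1.7  0.6 -1.9] op 21.0 g 59.0 j [-0.09  0.75  0.06  1.7  -0.06  0.7   0.96]
scene 212 [631.1   2.9] [119.4  90.3] 70.9
side 210 [610.7  -7.8] [ 93.3 119.2] 81.8
```

View pics/c2.png

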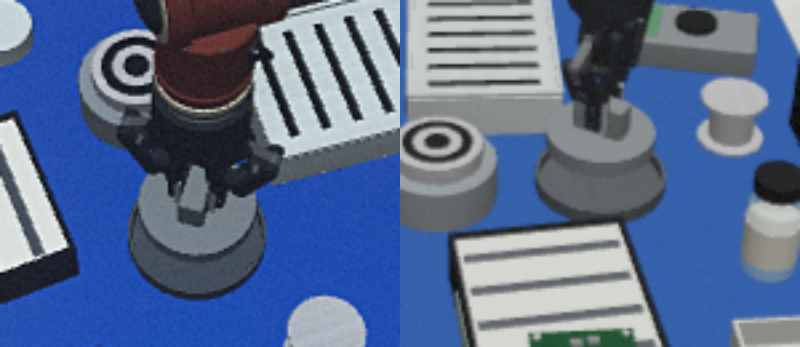

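Cap hangs level over the dish (crop left (195,235), right (600,165)); blower neck exposed. Lower and release.

step_arm --steps '[[[0,0,0],[1,0,0],0],[[0,0,0],[1,0,-20],0],[[0,0,0],[1,0,-35],0],[[0,0,0],[1,0,-43],0],[[0,0,0],[1,0,-43],0],[[0,0,0],[1,0,-43],0],[[0,0,0],[1,0,-43],50],[[0,0,0],[1,0,-43],50],[[0,0,0],[1,0,-43],50],[[0,0,0],[1,0,-43],50]]'

```text
t: 4.22
eef_pos: [615.4, 8.4, 100.5]
orientation: [0.306, 0.952, 0.0, 0.0]
ft_force: [-0.5, 0.2, -0.4]
opening: 50.3
grip_force: 0.0
```

step_arm --steps '[[[0,0,0],[0,0,40],50],[[0,0,0],[0,0,80],50],[[0,0,0],[-70,-70,100],0],[[0,0,0],[-140,-140,100],0],[[0,0,0],[-200,-200,90],0],[[0,0,0],[-234,-238,80],0],[[0,0,0],[-235,-239,60],0],[[0,0,0],[-235,-239,60],0],[[0,0,0],[-235,-239,60],0]]'

```text
t: 4.97
eef_pos: [411.3, -198.6, 168.2]
orientation: [0.306, 0.952, -0.0, 0.001]
ft_force: [1.1, -0.8, 0.2]
opening: -0.0
grip_force: 0.0
```

Run:
```python
from q import *
st()
for n in ['scene','side']:
    c=snap(n,n+'2'); w=cloud(c)
    u,v=dict(scene=(324,278),side=(350,256))[n]
    for a,b in [(17,25),(46,60)]:
        p=sel(w,u,v,55,a,b); print(n,len(p),np.median(p[:,2]),*rect(p))
    p=sel(w,*dict(scene=(200,220),side=(254,325))[n],25,24,36); print('but',len(p),p.mean(0))
c=snap('wrist','w2')
```

```text
t 4.97 p [ 411.3 -198.6  168.2] close 54.4 z [ 0.001 -0.001 -1.   ] F [ 1.1 -0.8  0.2] op -0.0 g 0.0 j [ 0.39  0.53  0.02  2.12 -0.02  0.49  1.38]
scene 997 19.93099925444949 [617.7   8.8] [98.  99.3] 53.9
scene 471 49.27084311845283 [748.8  61.2] [43.7 63.6] 66.8
but 165 [ 381.37708246 -230.67197367   30.66262334]
side 546 21.191059997159243 [614.8   6.1] [97.7 98.7] 74.3
side 1386 47.323971186257495 [ 543.7 -168.6] [150.9 137.9] 3.6
but 248 [ 377.40897058 -235.47552867   30.23471288]
```

View pics/w2.png

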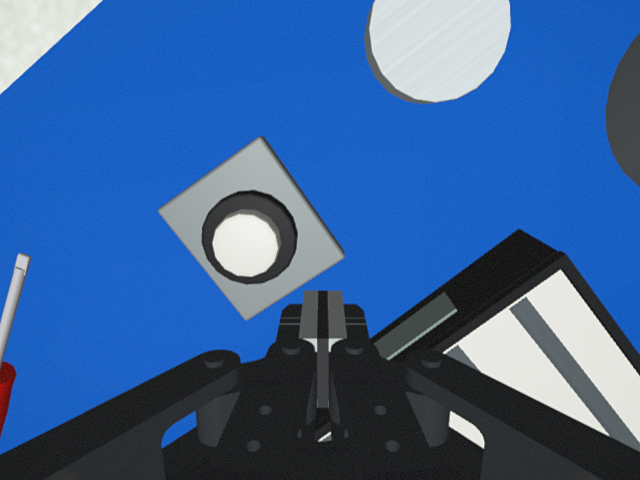

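Run:
```python
from q import *
s=st();c=load('w2'); w=cloud(c); p=sel(w,246,245,40,25,36); q=p[p[:,2]>28.5];print(q.mean(0),*rect(q)); print(atz(c,246,245,30)); q=sel(w,190,215,90,8,16);print(*rect(q))
```

```text
t 5.12 p [ 409.4 -200.7  167.7] close 53.9 z [-0.003 -0.001 -1.   ] F [-0.1  0.1  0.2] op 0.1 g 0.0 j [ 0.39  0.53  0.03  2.12 -0.02  0.49  1.37]
[ 376.09058651 -227.90160828   34.02986743] [ 376.5 -228.7] [33.3 32.8] 24.9
[ 377.46331633 -229.94166275   30.        ]
[ 376.7 -229.2] [70.2 80. ] 87.9
```

step_arm --steps '[[[0,0,0],[-32,-29,0],0],[[0,0,0],[-32,-29,-20],0],[[0,0,0],[-32,-29,-40],0],[[0,0,0],[-32,-29,-54],0],[[0,0,0],[-32,-29,-54],0],[[0,0,0],[-32,-29,-54],0]]'

```text
t: 5.62
eef_pos: [381.5, -225.6, 113.7]
orientation: [0.305, 0.952, 0.0, -0.0]
ft_force: [0.4, -0.3, 0.5]
opening: -0.2
grip_force: 0.0
```

step_arm --steps '[[[0,0,0],[0,0,-5],0],[[0,0,0],[0,0,-8],0],[[0,0,0],[0,0,-11],0],[[0,0,0],[0,0,-11],0],[[0,0,0],[0,0,-11],0]]'

```text
t: 6.03
eef_pos: [381.5, -226.4, 103.2]
orientation: [0.306, 0.952, 0.0, 0.001]
ft_force: [1.0, 1.4, 2.7]
opening: 0.0
grip_force: 1.3
```

step_arm --steps '[[[0,0,0],[0,0,-3],0],[[0,0,0],[0,0,-6],0],[[0,0,0],[0,0,-8],0],[[0,0,0],[0,0,-8],0],[[0,0,0],[0,0,-8],0]]'

```text
t: 6.45
eef_pos: [381.4, -226.4, 99.6]
orientation: [0.306, 0.952, -0.0, 0.003]
ft_force: [-5.3, 6.2, 50.4]
opening: -0.4
grip_force: 25.9
```

step_arm --steps '[[[0,0,0],[0,0,40],0],[[0,0,0],[0,0,80],0],[[0,0,-0.1],[30,0,110],30],[[0,0,-0.2],[50,36,125],60],[[0,0,-0.3],[60,70,135],60],[[0,0,-0.4],[70,110,135],60],[[0,0,-0.5],[78,150,135],60],[[0,0,-0.6],[84,190,135],60],[[0,0,-0.7],[84,231,135],60],[[0,0,-0.8],[84,231,135],60]]'

```text
t: 7.28
eef_pos: [463.8, 14.7, 228.9]
orientation: [0.648, 0.761, 0.001, -0.003]
ft_force: [-0.4, 1.2, -0.0]
opening: 60.0
grip_force: 0.0
```

Run:
```python
from q import *
st()
```

```text
t 7.28 p [463.8  14.7 228.9] close 9.2 z [-0.003  0.006 -1.   ] F [-0.4  1.2 -0. ] op 60.0 g 0.0 j [-0.27  0.45  0.27  2.04 -0.19  0.68  0.29]
```

step_arm --steps '[[[0,0,-0.1],[-10,38,0],60],[[0,0,-0.195],[-25,75,0],60],[[0,0,-0.195],[-42,110,0],60],[[0,0,-0.195],[-60,145,0],60],[[0,0,-0.195],[-75,170,0],60],[[0,0,-0.195],[-80,185,0],60],[[0,0,-0.195],[-80,185,0],60],[[0,0,-0.195],[-80,185,0],60]]'

```text
t: 7.95
eef_pos: [383.9, 189.5, 229.5]
orientation: [0.723, 0.691, -0.001, 0.0]
ft_force: [0.1, -0.2, 0.3]
opening: 60.4
grip_force: 0.0
```

Run:
```python
from q import *
st(); snap('wrist','w3')
```

```text
t 7.95 p [383.9 189.5 229.5] close -2.5 z [-0.001 -0.001 -1.   ] F [ 0.1 -0.2  0.3] op 60.4 g 0.0 j [-0.76  0.41  0.34  2.13 -0.23  0.64 -0.31]
```

View pics/w3.png

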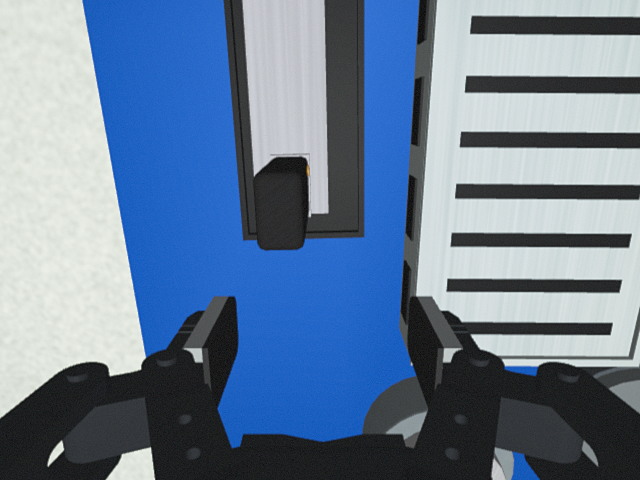

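Grip block top at (280,217), blade running up to the top (280,80), pressed toward the tray's left wall.

Run:
```python
from q import *
c=load('w3'); w=cloud(c)
p=sel(w,280,215,60,88,100); print(len(p),np.median(p[:,2]),*rect(p))
# blade
hsv=cv2.cvtColor(c['color'],cv2.COLOR_RGB2HSV)
m=(w[...,2]<12)&(w[...,2]>2)&(c['color'].min(2)>140); m[:,:235]=0;m[:,345:]=0
n,l,s,ce=cv2.connectedComponentsWithStats(m.astype(np.uint8)); k=1+np.argmax(s[1:,4]); print(s[k],np.median(w[l==k][:,2]),*rect(w[l==k]))
for v in (20,60,100,140):
    r=np.where(l[v]==k)[0]; a,b=atz(c,r[0],v,7),atz(c,r[-1],v,7); print(a.round(1),b.round(1))
for u,v in [(364,236),(243,239)]: print('trayouter',atz(c,u,v,10))
S=load('scene0'); i=cv2.imread('pics/scene0.png')
cv2.imwrite('pics/tray.png',cv2.resize(i[140:200,335:435],(800,480),interpolation=cv2.INTER_CUBIC))
```

```text
3771 94.01769130470595 [363.6 214.6] [40.5 24.1] 88.6
[  243     0    85   214 13307] 7.336150004121691 [364.3 261. ] [135.1  50.6] 88.7
[341.4 317.9   7. ] [390.7 315.7   7. ]
[341.1 294.9   7. ] [390.3 292.7   7. ]
[340.1 270.8   7. ] [389.3 268.6   7. ]
[339.8 245.4   7. ] [388.9 243.2   7. ]
trayouter [412.58868297 176.66455462  10.        ]
trayouter [327.84067467 178.27603197  10.        ]
```

View pics/tray.png

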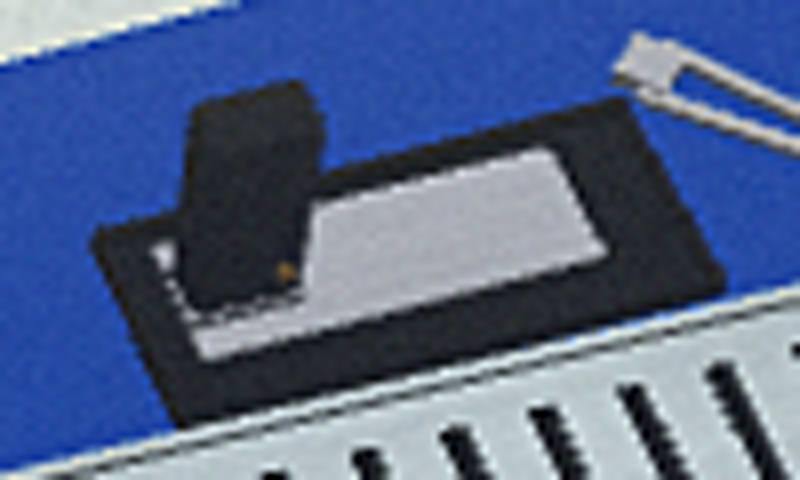

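step_arm --steps '[[[0,0,0.018],[-10,15,-20],60],[[0,0,0.018],[-20,28,-40],60],[[0,0,0.018],[-20,28,-40],60],[[0,0,0.018],[-20,28,-40],60],[[0,0,0.018],[-20,28,-40],60]]'

```text
t: 8.42
eef_pos: [365.8, 215.9, 190.3]
orientation: [0.718, 0.696, 0.0, 0.001]
ft_force: [-0.1, 0.6, -0.2]
opening: 59.9
grip_force: 0.0
```

Run:
```python
from q import *
st()
c=load('scene0')
P=np.array([atz(c,335+u/8,140+v/8,10)[:2] for u,v in [(180,425),(95,235),(630,95),(725,285)]]); print(P.round(1),P.mean(0))
```

```text
t 8.42 p [365.8 215.9 190.3] close -1.8 z [ 0.001 -0.001 -1.   ] F [-0.1  0.6 -0.2] op 59.9 g 0.0 j [-0.8   0.47  0.3   2.18 -0.27  0.52 -0.32]
[[416.  174.1]
 [333.3 176.7]
 [335.8 373.4]
 [421.7 367.6]] [376.72869249 272.92981288]
```

step_arm --steps '[[[0,0,0.008],[-2,1,-30],60],[[0,0,0.008],[-2,1,-60],60],[[0,0,0.008],[-2,1,-60],60],[[0,0,0.008],[-2,1,-60],60]]'

```text
t: 8.75
eef_pos: [363.1, 217.2, 129.9]
orientation: [0.715, 0.699, -0.001, 0.0]
ft_force: [0.9, 0.3, 0.6]
opening: 60.1
grip_force: 0.0
```

Run:
```python
from q import *
st()
```

```text
t 8.75 p [363.1 217.2 129.9] close -1.3 z [-0.001 -0.001 -1.   ] F [0.9 0.3 0.6] op 60.1 g 0.0 j [-0.73  0.59  0.21  2.23 -0.34  0.35 -0.26]
```

step_arm --steps '[[[0,0,0],[0,0,0],0],[[0,0,0],[0,0,0],0],[[0,0,0],[0,0,0],0],[[0,0,0],[0,0,0],0],[[0,0,0],[0,0,0],0],[[0,0,0],[0,0,0],0]]' --squeeze 110

```text
t: 9.25
eef_pos: [363.3, 218.8, 131.5]
orientation: [0.714, 0.7, 0.002, 0.0]
ft_force: [-0.2, -0.6, 7.3]
opening: 22.6
grip_force: 107.6
```

Run:
```python
from q import *
st()
```

```text
t 9.25 p [363.3 218.8 131.5] close -1.2 z [ 0.003  0.002 -1.   ] F [-0.2 -0.6  7.3] op 22.6 g 107.6 j [-0.74  0.59  0.21  2.23 -0.34  0.35 -0.26]
```

step_arm --steps '[[[0,0,0],[0,0,40],0],[[0,0,0],[0,0,80],0],[[0,0,0],[0,0,100],0],[[0,0,-0.12],[20,-30,100],0],[[0,0,-0.24],[40,-60,100],0],[[0,0,-0.36],[60,-90,100],0],[[0,0,-0.48],[77,-119,100],0],[[0,0,-0.6],[77,-155,100],0],[[0,0,-0.72],[77,-192,100],0],[[0,0,-0.84],[77,-230,100],0]]'

```text
t: 10.08
eef_pos: [439.0, -12.6, 230.4]
orientation: [0.938, 0.346, 0.0, -0.0]
ft_force: [1.4, 1.1, -2.6]
opening: 22.5
grip_force: 108.7
```

step_arm --steps '[[[0,0,-0.12],[0,-40,0],0],[[0,0,-0.24],[0,-80,0],0],[[0,0,-0.36],[-8,-118,0],0],[[0,0,-0.48],[-12,-156,0],0],[[0,0,-0.6],[-20,-190,0],0],[[0,0,-0.73],[-32,-220,0],0],[[0,0,-0.73],[-50,-250,0],0],[[0,0,-0.73],[-64,-283,0],0],[[0,0,-0.73],[-64,-283,0],0],[[0,0,-0.73],[-64,-283,0],0]]'

```text
t: 10.92
eef_pos: [373.8, -296.5, 230.7]
orientation: [1.0, -0.012, 0.001, 0.0]
ft_force: [-0.3, 1.3, -1.9]
opening: 23.3
grip_force: 108.8
```

```bash
cat >> q.py <<'E'
def boards(w,c,ref=''):
    hsv=cv2.cvtColor(c['color'],cv2.COLOR_RGB2HSV); g=((hsv[...,0]>35)&(hsv[...,0]<90)&(hsv[...,1]>80)&(w[...,2]>55)&(w[...,2]<130)).astype(np.uint8)
    g=cv2.morphologyEx(g,cv2.MORPH_CLOSE,np.ones((5,5))); nn,l,st,ce=cv2.connectedComponentsWithStats(g)
    for i in range(1,nn):
        if st[i,4]>200:
            p=w[(l==i)]; z=np.median(p[:,2]); p=p[p[:,2]<z+5]; print('board',ref,ce[i].round(),len(p),np.median(p[:,2]).round(1),*rect(p))
E
python3 - <<'E'
from q import *
st()
for n in ['side','scene','wrist']:
    c=snap(n,n+'4'); boards(cloud(c),c,n)
E
```

```text
t 10.92 p [ 373.8 -296.5  230.7] close -91.4 z [ 0.001 -0.001 -1.   ] F [-0.3  1.3 -1.9] op 23.3 g 108.8 j [ 0.12  0.55  0.75  2.02 -0.53  0.78 -0.4 ]
board side [346. 331.] 0 nan [0. 0.] [0. 0.] 0.0
board side [350. 378.] 0 nan [0. 0.] [0. 0.] 0.0
board scene [185. 286.] 0 nan [0. 0.] [0. 0.] 0.0
board scene [130. 301.] 0 nan [0. 0.] [0. 0.] 0.0
  return _methods._mean(a, axis=axis, dtype=dtype,
  ret = ret.dtype.type(ret / rcount)
```

View pics/side4.png

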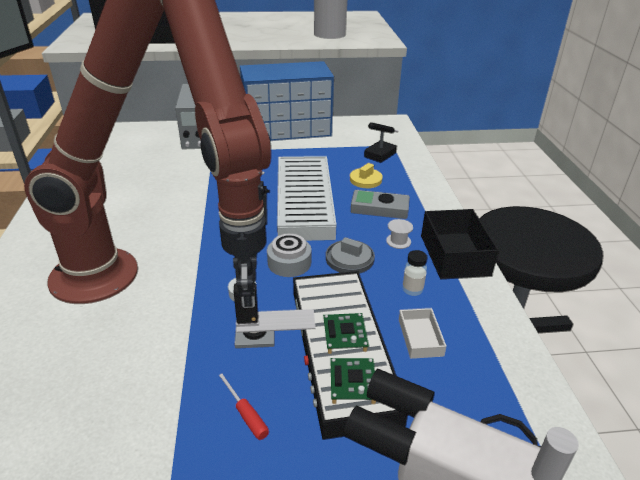

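Spatula is held level, blade at (282,320), boards at (346,331) and (352,378). Measure blade and boards.

```bash
sed -i 's/p=w\[(l==i)\]; z=np.median/p=w[(l==i)]; p=p[~np.isnan(p[:,2])]; z=np.median/' q.py
cat >> q.py <<'E'
def blade(w,u,v,z0,z1,r=60):
    p=sel(w,u,v,r,z0,z1); A=np.c_[p[:,:2]-p[:,:2].mean(0),np.ones(len(p))]; k=np.linalg.lstsq(A,p[:,2],rcond=None)[0]
    print('blade',len(p),*rect(p),'slope',k.round(3), 'x',np.percentile(p[:,0],[1,99]).round(1),'y',np.percentile(p[:,1],[1,99]).round(1))
E
python3 - <<'E'
from q import *
for n in ['side','scene']:
    c=load(n+'4'); w=cloud(c); boards(w,c,n)
    u,v=(285,320) if n=='side' else (0,0)
    if u: blade(w,u,v,96,118)
E
```

```text
board side [346. 331.] 1039 64.4 [ 554.9 -293.4] [91.5 80.5] 87.1
board side [350. 378.] 1193 64.2 [ 551.8 -409.5] [96.4 77.4] 83.0
blade 1366 [ 420.7 -297.7] [ 57.1 146. ] 89.7 slope [-2.10000e-02  3.00000e-03  1.06607e+02] x [349.6 492.3] y [-323.4 -271.7]
board scene [185. 286.] 1061 63.4 [ 555.8 -294.1] [89.9 84.3] 89.5
board scene [130. 301.] 1152 63.5 [ 553.9 -411.6] [91.2 83.4] 84.5
```

step_arm --steps '[[[0,0,0],[0,3,-25],0],[[0,0,0],[0,3,-48],0],[[0,0,0],[0,3,-48],0],[[0,0,0],[0,3,-48],0],[[0,0,0],[0,3,-48],0]]'

```text
t: 11.48
eef_pos: [376.2, -291.2, 182.6]
orientation: [1.0, -0.009, 0.0, 0.0]
ft_force: [-0.3, -2.1, -1.8]
opening: 23.0
grip_force: 108.7
```

Run:
```python
from q import *
st()
c=snap('side','side5'); w=cloud(c); blade(w,285,340,50,64)
cv2.imwrite('pics/c5.png',cv2.resize(c['color'][280:400,230:390,::-1],(800,600),interpolation=cv2.INTER_CUBIC))
```

```text
t 11.48 p [ 376.2 -291.2  182.6] close -91.0 z [ 0.001 -0.    -1.   ] F [-0.3 -2.1 -1.8] op 23.0 g 108.7 j [ 0.17  0.62  0.67  2.07 -0.62  0.67 -0.33]
blade 1275 [ 424.9 -291.9] [ 72.5 144.6] 79.5 slope [-1.1000e-02  1.7000e-02  5.7902e+01] x [353.4 494.5] y [-319.  -265.6]
```

View pics/c5.png

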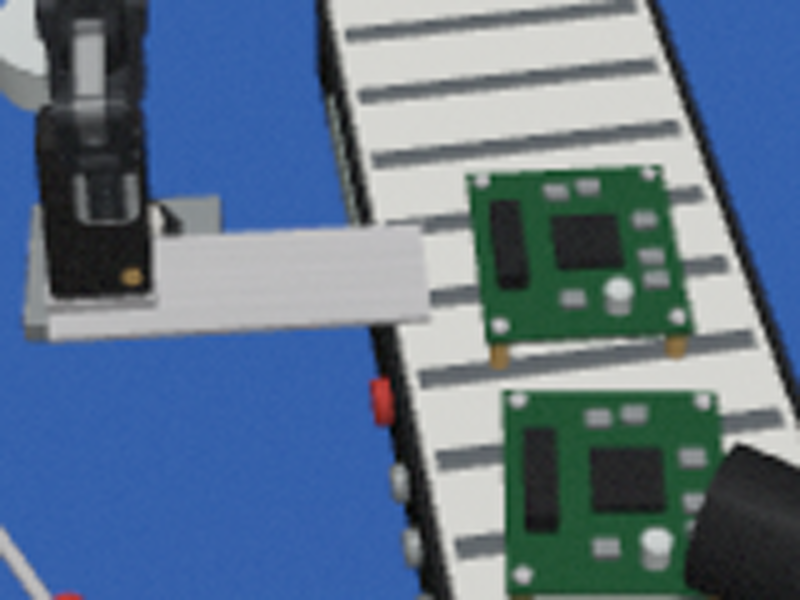

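Blade tip (430,272) stands level and in line with board (580,255). Insert.

step_arm --steps '[[[0,0,0],[20,-2,0],0],[[0,0,0],[50,-3,0],0],[[0,0,0],[80,-4,0],0],[[0,0,0],[108,-4,0],0],[[0,0,0],[108,-4,0],0],[[0,0,0],[108,-4,0],0]]'

```text
t: 12.03
eef_pos: [485.5, -294.7, 182.5]
orientation: [1.0, -0.007, 0.001, 0.001]
ft_force: [-0.9, 0.1, -2.9]
opening: 22.5
grip_force: 108.8
```

Run:
```python
from q import *
st()
for n in ['side','scene']:
    c=snap(n,n+'6'); w=cloud(c); boards(w,c,n)
```

```text
t 12.03 p [ 485.5 -294.7  182.5] close -90.9 z [ 0.002 -0.001 -1.   ] F [-0.9  0.1 -2.9] op 22.5 g 108.8 j [ 0.09  0.73  0.69  1.82 -0.62  0.82 -0.5 ]
board side [346. 331.] 1046 64.4 [ 554.6 -293.8] [94.4 78.9] 87.9
board side [350. 377.] 1175 64.3 [ 551.8 -410. ] [94.7 77.5] 83.0
board scene [185. 286.] 1091 63.5 [ 554.8 -293.7] [89.9 86. ] 89.1
board scene [130. 301.] 1149 63.6 [ 554.1 -410.8] [91.  82.2] 83.7
```

step_arm --steps '[[[0,0,0],[0,0,4],0],[[0,0,0],[0,0,7],0],[[0,0,0],[0,0,12],0],[[0,0,0],[0,0,20],0],[[0,0,0],[0,0,35],0],[[0,0,0],[0,0,50],0],[[0,0,0],[0,0,60],0],[[0,0,0],[0,0,60],0],[[0,0,0],[0,0,60],0]]'

```text
t: 12.88
eef_pos: [483.4, -295.5, 242.4]
orientation: [1.0, -0.01, 0.001, 0.0]
ft_force: [-0.3, 0.0, -3.5]
opening: 22.7
grip_force: 108.7
```

Run:
```python
from q import *
st()
for n in ['side','scene']:
    c=snap(n,n+'7'); w=cloud(c); boards(w,c,n)
c=load('side7')
cv2.imwrite('pics/c7.png',cv2.resize(c['color'][240:390,220:420,::-1],(800,600),interpolation=cv2.INTER_CUBIC))
```

```text
t 12.88 p [ 483.4 -295.5  242.4] close -91.1 z [ 0.001 -0.    -1.   ] F [-0.3  0.  -3.5] op 22.7 g 108.7 j [ 0.05  0.66  0.75  1.76 -0.54  0.94 -0.56]
board side [348. 309.] 1085 120.9 [ 557.  -292.4] [96.1 79.6] 88.4
board side [350. 378.] 1192 64.4 [ 551.8 -410.3] [95.5 77.5] 83.0
board scene [179. 274.] 1174 119.1 [ 556.4 -293.3] [89.9 86.1] 89.3
board scene [130. 301.] 1141 63.5 [ 553.9 -411.1] [91.4 82.9] 83.9
```

View pics/c7.png

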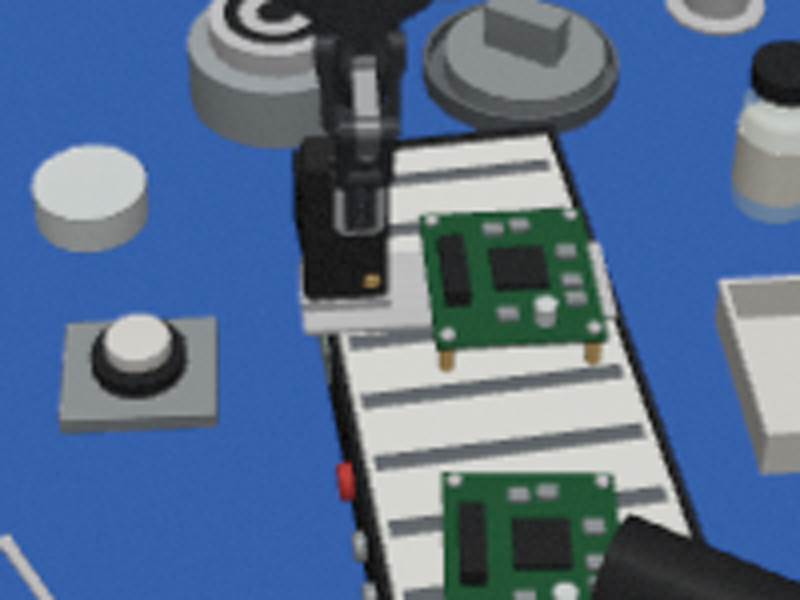

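step_arm --steps '[[[0,0,0],[0,8,0],0],[[0,0,0],[0,24,0],0],[[0,0,0],[0,48,0],0],[[0,0,0],[0,76,0],0],[[0,0,0],[0,106,0],0],[[0,0,0],[0,136,0],0],[[0,0,0],[0,166,0],0],[[0,0,0],[0,196,0],0],[[0,0,0],[0,226,0],0],[[0,0,0],[0,256,0],0]]'

```text
t: 13.82
eef_pos: [482.7, -37.3, 241.2]
orientation: [1.0, -0.009, -0.001, -0.0]
ft_force: [0.7, -0.2, -2.9]
opening: 22.4
grip_force: 108.6
```

step_arm --steps '[[[0,0,0],[-1,30,0],0],[[0,0,0],[-3,60,0],0],[[0,0,0],[-6,90,0],0],[[0,0,0],[-9,120,0],0],[[0,0,0],[-12,150,0],0],[[0,0,0],[-15,180,0],0],[[0,0,0],[-18,210,0],0],[[0,0,0],[-21,240,0],0],[[0,0,0],[-24,270,0],0],[[0,0,0],[-26,300,0],0]]'

```text
t: 14.65
eef_pos: [455.8, 262.6, 241.0]
orientation: [1.0, -0.009, -0.001, 0.0]
ft_force: [0.1, -0.4, -2.7]
opening: 23.2
grip_force: 108.6
```

step_arm --steps '[[[0,0,-0.01],[0,30,0],0],[[0,0,-0.02],[0,58,0],0],[[0,0,-0.035],[0,80,0],0],[[0,0,-0.035],[0,94,0],0],[[0,0,-0.035],[0,100,0],0],[[0,0,-0.035],[0,104,0],0],[[0,0,-0.035],[0,104,0],0],[[0,0,-0.035],[0,104,0],0],[[0,0,-0.035],[0,104,0],0]]'

```text
t: 15.4
eef_pos: [457.9, 362.6, 242.1]
orientation: [1.0, -0.029, 0.0, 0.0]
ft_force: [0.5, -0.3, -3.0]
opening: 22.6
grip_force: 108.6
```

Run:
```python
from q import *
st()
for n in ['side','scene']:
    c=snap(n,n+'8'); w=cloud(c); boards(w,c,n)
```

```text
t 15.4 p [457.9 362.6 242.1] close -93.3 z [ 0.    -0.001 -1.   ] F [ 0.5 -0.3 -3. ] op 22.6 g 108.6 j [-1.2   0.72  0.86  1.71 -0.63  1.01 -1.74]
board side [305. 153.] 315 120.9 [531.  358.4] [94.4 75.2] 86.4
board side [350. 377.] 1174 64.2 [ 551.8 -410. ] [92.7 77.5] 82.9
board scene [453. 184.] 790 119.2 [530.7 360.5] [92.6 86.7] 85.5
board scene [130. 301.] 1143 63.6 [ 554.  -411.2] [90.7 81.7] 84.6
```

step_arm --steps '[[[0,0,0],[0,0,-15],0],[[0,0,0],[0,0,-32],0],[[0,0,0],[0,0,-44],0],[[0,0,0],[0,0,-51],0],[[0,0,0],[0,0,-55],0],[[0,0,0],[0,0,-58],0],[[0,0,0],[0,0,-61],0],[[0,0,0],[0,0,-61],0],[[0,0,0],[0,0,-61],0]]'

```text
t: 16.25
eef_pos: [457.8, 364.6, 181.3]
orientation: [1.0, -0.027, 0.001, -0.0]
ft_force: [-0.8, 0.2, -2.2]
opening: 22.7
grip_force: 108.7
```

Run:
```python
from q import *
st()
for n in ['side','scene']:
    c=snap(n,n+'9'); w=cloud(c); boards(w,c,n)
```

```text
t 16.25 p [457.8 364.6 181.3] close -93.1 z [ 0.001  0.001 -1.   ] F [-0.8  0.2 -2.2] op 22.7 g 108.7 j [-1.17  0.79  0.79  1.77 -0.71  0.89 -1.68]
board side [304. 170.] 280 65.0 [529.5 360.2] [94.4 77.4] 88.9
board side [350. 378.] 1205 64.2 [ 551.8 -410.3] [94.9 77.5] 83.0
board scene [448. 197.] 757 63.0 [530.  362.2] [92.6 84.1] 85.4
board scene [130. 301.] 1144 63.5 [ 553.9 -411. ] [91.  83.3] 83.6
```

step_arm --steps '[[[0,0,0],[-10,0.5,0],0],[[0,0,0],[-30,1.7,0],0],[[0,0,0],[-60,3.4,0],0],[[0,0,0],[-90,5,0],0],[[0,0,0],[-108,6,0],0],[[0,0,0],[-108,6,0],0],[[0,0,0],[-108,6,0],0]]'

```text
t: 16.93
eef_pos: [347.8, 371.1, 181.0]
orientation: [1.0, -0.026, -0.0, -0.0]
ft_force: [0.1, -0.1, -2.2]
opening: 22.8
grip_force: 108.8
```

Run:
```python
from q import *
st()
for n in ['side','scene']:
    c=snap(n,n+'10'); w=cloud(c); boards(w,c,n)
```

```text
t 16.93 p [347.8 371.1 181. ] close -93.0 z [-0.001  0.001 -1.   ] F [ 0.1 -0.1 -2.2] op 22.8 g 108.8 j [-1.37  0.7   0.81  1.98 -0.73  0.78 -1.75]
board side [299. 165.] 285 65.2 [516.3 393.7] [99.  78.9] 86.8
board side [350. 377.] 1174 64.3 [ 551.8 -410.9] [95.4 77.7] 83.0
board scene [457. 190.] 709 63.0 [516.7 396.6] [90.9 83. ] 86.8
board scene [130. 301.] 1150 63.6 [ 553.7 -411.6] [91.1 82.7] 84.5
```

The first board stands level on the rack, but got knocked to about (516,396) – still within bounds (local y≈112, x≈0), so it stays. On to the second board.

step_arm --steps '[[[0,0,0],[0,0,30],0],[[0,0,0],[10,-20,60],0],[[0,0,0],[30,-55,60],0],[[0,0,0],[50,-90,60],0],[[0,0,0],[70,-125,60],0],[[0,0,0],[85,-162,60],0],[[0,0,0],[92,-202,60],0],[[0,0,0],[92,-243,60],0],[[0,0,0],[92,-284,60],0],[[0,0,0],[92,-325,60],0]]'

```text
t: 17.87
eef_pos: [442.0, 42.4, 241.2]
orientation: [1.0, -0.028, 0.001, 0.0]
ft_force: [1.1, -0.2, -3.2]
opening: 22.7
grip_force: 109.2
```

step_arm --steps '[[[0,0,0],[0,-41,0],0],[[0,0,0],[0,-82,0],0],[[0,0,-0.02],[0,-123,0],0],[[0,0,-0.03],[0,-164,0],0],[[0,0,-0.05],[0,-205,0],0],[[0,0,-0.05],[-5,-245,0],0],[[0,0,-0.05],[-15,-284,0],0],[[0,0,-0.05],[-27,-322,0],0],[[0,0,-0.05],[-40,-360,0],0],[[0,0,-0.05],[-52,-398,0],0]]'

```text
t: 18.7
eef_pos: [387.8, -355.8, 241.1]
orientation: [0.999, -0.053, 0.0, 0.001]
ft_force: [0.9, 0.4, -2.3]
opening: 22.8
grip_force: 109.2
```

step_arm --steps '[[[0,0,0],[-10,-30,0],0],[[0,0,0],[-12,-40,0],0],[[0,0,0],[-12,-40,0],0],[[0,0,0],[-12,-40,0],0]]'

```text
t: 19.03
eef_pos: [376.8, -393.3, 240.7]
orientation: [0.999, -0.053, -0.0, -0.0]
ft_force: [0.3, 0.8, -1.6]
opening: 22.6
grip_force: 109.0
```

Run:
```python
from q import *
st()
for n in ['side','scene']:
    c=snap(n,n+'11'); w=cloud(c); boards(w,c,n)
    if n=='side': blade(w,270,355,100,122)
```

```text
t 19.03 p [ 376.8 -393.3  240.7] close -96.1 z [-0.  0. -1.] F [ 0.3  0.8 -1.6] op 22.6 g 109.0 j [ 0.29  0.63  0.76  1.83 -0.54  0.91 -0.37]
board side [299. 165.] 331 65.3 [516.1 396. ] [96.7 78.3] 86.9
board side [350. 377.] 1182 64.3 [ 551.7 -410.4] [93.4 77.2] 83.0
blade 1662 [ 423.3 -396.9] [ 54.  144.1] 83.6 slope [-4.00000e-03  6.00000e-03  1.15978e+02] x [353.1 494.6] y [-427.3 -371.2]
board scene [458. 189.] 720 63.1 [517.8 397.1] [91.7 82.4] 85.9
board scene [130. 301.] 1141 63.6 [ 553.3 -411.4] [89.9 82.7] 85.1
```

step_arm --steps '[[[0,0,0],[-1,0,-30],0],[[0,0,0],[-1,0,-58],0],[[0,0,0],[-1,0,-58],0],[[0,0,0],[-1,0,-58],0],[[0,0,0],[-1,0,-58],0]]'

```text
t: 19.55
eef_pos: [377.2, -392.2, 183.8]
orientation: [0.999, -0.051, 0.0, 0.0]
ft_force: [-0.4, 0.6, -1.4]
opening: 22.8
grip_force: 108.9
```

Run:
```python
from q import *
st()
c=snap('side','side12'); w=cloud(c); boards(w,c); blade(w,270,380,50,66)
```

```text
t 19.55 p [ 377.2 -392.2  183.8] close -95.9 z [ 0.001 -0.001 -1.   ] F [-0.4  0.6 -1.4] op 22.8 g 108.9 j [ 0.34  0.7   0.69  1.88 -0.62  0.79 -0.3 ]
board  [299. 165.] 331 65.3 [516.  394.5] [92.8 78.5] 86.8
board  [350. 378.] 1171 64.3 [ 551.9 -410.4] [93.2 77.7] 83.0
blade 1602 [ 423.9 -391.7] [ 62.5 146.2] 84.7 slope [-9.0000e-03 -1.0000e-03  5.9214e+01] x [353.  495.7] y [-426. -370.]
```

step_arm --steps '[[[0,0,0],[20,-2.2,-1.2],0],[[0,0,0],[50,-5.5,-1.2],0],[[0,0,0],[80,-8.7,-1.2],0],[[0,0,0],[105.5,-11.5,-1.2],0],[[0,0,0],[105.5,-11.5,-1.2],0],[[0,0,0],[105.5,-11.5,-1.2],0]]'

```text
t: 20.1
eef_pos: [484.2, -403.3, 182.5]
orientation: [0.999, -0.05, 0.001, 0.001]
ft_force: [0.0, 0.0, -2.1]
opening: 23.1
grip_force: 109.0
```

Run:
```python
from q import *
st()
for n in ['side','scene']:
    c=snap(n,n+'13'); w=cloud(c); boards(w,c,n)
```

```text
t 20.1 p [ 484.2 -403.3  182.5] close -95.7 z [ 0.002 -0.001 -1.   ] F [ 0.   0.  -2.1] op 23.1 g 109.0 j [ 0.27  0.81  0.7   1.63 -0.62  0.93 -0.47]
board side [350. 378.] 1192 64.3 [ 551.7 -410.4] [93.  77.4] 83.0
board scene [458. 189.] 720 63.0 [517.  396.7] [92.  82.9] 86.0
board scene [130. 301.] 1150 63.6 [ 551.9 -410.8] [90.4 85.4] 83.8
```

step_arm --steps '[[[0,0,0],[0,0,4],0],[[0,0,0],[0,0,7],0],[[0,0,0],[0,0,12],0],[[0,0,0],[0,0,20],0],[[0,0,0],[0,0,35],0],[[0,0,0],[0,0,50],0],[[0,0,0],[0,0,60],0],[[0,0,0],[0,0,60],0],[[0,0,0],[0,0,60],0]]'

```text
t: 20.95
eef_pos: [481.9, -404.1, 242.3]
orientation: [0.999, -0.052, 0.001, 0.0]
ft_force: [0.5, 0.6, -2.6]
opening: 22.6
grip_force: 108.9
```

Run:
```python
from q import *
st()
for n in ['side','scene']:
    c=snap(n,n+'14'); w=cloud(c); boards(w,c,n)
```

```text
t 20.95 p [ 481.9 -404.1  242.3] close -96.0 z [ 0.001 -0.001 -1.   ] F [ 0.5  0.6 -2.6] op 22.6 g 108.9 j [ 0.25  0.75  0.75  1.58 -0.57  1.04 -0.52]
board side [355. 357.] 1361 120.7 [ 553.2 -411. ] [92.1 78.3] 84.1
board scene [457. 190.] 726 63.1 [517.7 396. ] [92.3 82.6] 88.0
board scene [122. 290.] 1252 119.1 [ 553.9 -409.8] [90.3 85.8] 83.7
```

Lifted well; carry over.

step_arm --steps '[[[0,0,0],[0,8,0],0],[[0,0,0],[0,24,0],0],[[0,0,0],[0,48,0],0],[[0,0,0],[0,76,0],0],[[0,0,0],[0,106,0],0],[[0,0,0],[0,136,0],0],[[0,0,0],[0,166,0],0],[[0,0,0],[0,196,0],0],[[0,0,0],[0,226,0],0],[[0,0,0],[0,256,0],0]]'

```text
t: 21.88
eef_pos: [481.3, -145.7, 241.0]
orientation: [0.999, -0.052, -0.001, -0.001]
ft_force: [1.2, -0.8, -2.8]
opening: 22.6
grip_force: 108.8
```

step_arm --steps '[[[0,0,0.005],[-1,30,0],0],[[0,0,0.01],[-3,60,0],0],[[0,0,0.015],[-6,90,0],0],[[0,0,0.02],[-9,120,0],0],[[0,0,0.025],[-11,150,0],0],[[0,0,0.03],[-13,180,0],0],[[0,0,0.035],[-15,210,0],0],[[0,0,0.04],[-17,240,0],0],[[0,0,0.045],[-19,270,0],0],[[0,0,0.05],[-20,300,0],0]]'

```text
t: 22.72
eef_pos: [460.6, 154.0, 241.1]
orientation: [1.0, -0.027, -0.001, -0.0]
ft_force: [0.1, -0.6, -2.9]
opening: 22.7
grip_force: 108.8
```

step_arm --steps '[[[0,0,0],[0,30,0],0],[[0,0,0],[0,60,0],0],[[0,0,0],[0,86,0],0],[[0,0,0],[0,106,0],0],[[0,0,0],[0,116,0],0],[[0,0,0],[0,121,0],0],[[0,0,0],[0,121,0],0],[[0,0,0],[0,121,0],0],[[0,0,0],[0,121,0],0]]'

```text
t: 23.47
eef_pos: [462.2, 270.9, 241.8]
orientation: [1.0, -0.029, 0.0, 0.0]
ft_force: [0.1, -0.8, -3.4]
opening: 22.4
grip_force: 108.8
```

Run:
```python
from q import *
st()
for n in ['side','scene']:
    c=snap(n,n+'15'); w=cloud(c); boards(w,c,n)
```

```text
t 23.47 p [462.2 270.9 241.8] close -93.3 z [ 0.    -0.001 -1.   ] F [ 0.1 -0.8 -3.4] op 22.4 g 108.8 j [-1.11  0.65  0.87  1.85 -0.61  0.93 -1.58]
board side [307. 167.] 437 120.4 [529.5 329.3] [ 83.3 225.8] 3.4
board scene [436. 193.] 1508 65.8 [520.7 329.9] [106.5 230.9] 7.6
```

step_arm --steps '[[[0,0,0],[0,0,-15],0],[[0,0,0],[0,0,-32],0],[[0,0,0],[0,0,-44],0],[[0,0,0],[0,0,-51],0],[[0,0,0],[0,0,-55],0],[[0,0,0],[0,0,-58],0],[[0,0,0],[0,0,-61],0],[[0,0,0],[0,0,-61],0],[[0,0,0],[0,0,-61],0]]'

```text
t: 24.32
eef_pos: [462.3, 273.1, 181.0]
orientation: [1.0, -0.027, 0.0, -0.0]
ft_force: [-0.5, 0.2, -2.6]
opening: 22.6
grip_force: 108.9
```

Run:
```python
from q import *
st()
for n in ['side','scene']:
    c=snap(n,n+'16'); w=cloud(c); boards(w,c,n)
```

```text
t 24.32 p [462.3 273.1 181. ] close -93.1 z [ 0.001  0.    -1.   ] F [-0.5  0.2 -2.6] op 22.6 g 108.9 j [-1.06  0.73  0.79  1.9  -0.71  0.81 -1.51]
board side [301. 165.] 281 65.2 [520.3 397.2] [94.4 72.3] 88.7
board side [308. 186.] 347 64.7 [532.9 268.9] [93.1 75.6] 86.4
board scene [457. 189.] 721 63.1 [518.6 396.1] [91.7 83.2] 85.3
board scene [413. 208.] 800 63.2 [532.5 267.3] [90.9 86.9] 86.4
```

step_arm --steps '[[[0,0,0],[-10,0.5,0],0],[[0,0,0],[-30,1.7,0],0],[[0,0,0],[-60,3.4,0],0],[[0,0,0],[-90,5,0],0],[[0,0,0],[-104,5.8,0],0],[[0,0,0],[-104,5.8,0],0],[[0,0,0],[-104,5.8,0],0]]'

```text
t: 25.0
eef_pos: [357.0, 279.2, 180.9]
orientation: [1.0, -0.026, -0.0, -0.0]
ft_force: [1.3, -0.2, -2.0]
opening: 22.5
grip_force: 108.9
```

Run:
```python
from q import *
st()
for n in ['side','scene']:
    c=snap(n,n+'17'); w=cloud(c); boards(w,c,n)
```

```text
t 25.0 p [357.  279.2 180.9] close -93.0 z [ 0.     0.001 -1.   ] F [ 1.3 -0.2 -2. ] op 22.5 g 108.9 j [-1.23  0.63  0.8   2.13 -0.74  0.68 -1.55]
board side [299. 165.] 324 65.1 [515.5 395. ] [92.8 78.8] 86.0
board side [308. 186.] 351 65.1 [532.8 267.2] [96.9 75.6] 86.2
board scene [457. 190.] 723 63.0 [517.2 396.7] [92.4 82.7] 86.7
board scene [413. 209.] 787 63.0 [533. 267.] [91.3 84.4] 87.5
```

step_arm --steps '[[[0,0,0],[0,0,35],0],[[0,0,0],[0,0,60],0],[[0,0,0.12],[10,-10,60],0],[[0,0,0.24],[20,-20,60],0],[[0,0,0.36],[30,-30,60],0],[[0,0,0.48],[43,-44,60],0],[[0,0,0.6],[43,-44,60],0],[[0,0,0.72],[43,-44,60],0],[[0,0,0.84],[43,-44,60],0],[[0,0,0.96],[43,-44,60],0]]'

```text
t: 25.93
eef_pos: [402.3, 234.0, 240.8]
orientation: [0.898, 0.439, 0.001, 0.0]
ft_force: [1.0, 0.4, -2.1]
opening: 22.6
grip_force: 109.2
```

step_arm --steps '[[[0,0,0.12],[0,0,0],0],[[0,0,0.24],[0,0,0],0],[[0,0,0.36],[0,0,0],0],[[0,0,0.48],[-5,-3,0],0],[[0,0,0.6],[-15,-8,0],0],[[0,0,0.642],[-33,-14,-20],0],[[0,0,0.642],[-33,-14,-50],0],[[0,0,0.642],[-33,-14,-70],0],[[0,0,0.642],[-33,-14,-70],0],[[0,0,0.642],[-33,-14,-70],0]]'

```text
t: 26.77
eef_pos: [368.9, 220.1, 170.3]
orientation: [0.716, 0.698, -0.001, 0.0]
ft_force: [-0.2, -0.8, -1.6]
opening: 22.6
grip_force: 108.9
```

Run:
```python
from q import *
st()
for n in ['scene','side']:
    c=snap(n,n+'18')
    w=cloud(c)
    blade(w,*((393,160) if n=='scene' else (251,195)),33,62,40)
```

```text
t 26.77 p [368.9 220.1 170.3] close -1.5 z [-0.    -0.001 -1.   ] F [-0.2 -0.8 -1.6] op 22.6 g 108.9 j [-0.83  0.52  0.34  2.19 -0.36  0.48 -0.23]
blade 980 [482.1 251.4] [215.4  74.4] 87.3 slope [ 3.6000e-02 -5.0000e-03  4.5686e+01] x [444.1 512.2] y [149.6 356.4]
blade 874 [464.6 287. ] [387.   36.5] 87.1 slope [-4.5000e-02  8.0000e-03  4.6563e+01] x [441.  484.7] y [ 95.2 471.1]
```

step_arm --steps '[[[0,0,0],[0,0,-15],0],[[0,0,0],[0,0,-27],0],[[0,0,0],[0,0,-34],0],[[0,0,0],[0,0,-37],0],[[0,0,0],[0,0,-38.5],0],[[0,0,0],[0,0,-38.5],0],[[0,0,0],[0,0,-38.5],0]]'

```text
t: 27.45
eef_pos: [368.4, 221.0, 132.6]
orientation: [0.715, 0.699, 0.001, 0.0]
ft_force: [-0.2, -0.8, -2.3]
opening: 23.3
grip_force: 109.1
```

step_arm --steps '[[[0,0,0],[0,0,0],60],[[0,0,0],[0,0,0],60],[[0,0,0],[0,0,0],60],[[0,0,0],[0,0,0],60],[[0,0,0],[0,0,0],60]]'

```text
t: 27.87
eef_pos: [368.0, 220.9, 132.3]
orientation: [0.715, 0.699, 0.0, -0.0]
ft_force: [-0.9, 0.2, 0.3]
opening: 60.2
grip_force: 0.0
```

step_arm --steps '[[[0,0,0],[0,0,30],60],[[0,0,0],[0,0,60],60],[[0,0,0],[0,0,100],60],[[0,0,0],[20,-20,120],60],[[0,0,0],[45,-50,120],60],[[0,0,0],[70,-80,120],60],[[0,0,0],[80,-120,120],60],[[0,0,0],[85,-160,120],60],[[0,0,0],[85,-190,120],60],[[0,0,0],[85,-190,120],60]]'

```text
t: 28.7
eef_pos: [452.8, 23.0, 252.7]
orientation: [0.72, 0.694, -0.001, 0.002]
ft_force: [-0.3, -0.2, -0.2]
opening: 60.1
grip_force: 0.0
```

Run:
```python
from q import *
st()
for n in ['scene','side']:
    c=snap(n,n+'19'); w=cloud(c); boards(w,c,n)
    u,v=(366,158) if n=='scene' else (249,195)
    p=sel(w,u,v,25,86,100); print(n,'grip',np.median(p[:,2]),*rect(p))
    u,v=(324,278) if n=='scene' else (350,256)
    p=sel(w,u,v,55,17,25); print('cap',np.median(p[:,2]),*rect(p))
```

```text
t 28.7 p [452.8  23.  252.7] close -2.1 z [ 0.001 -0.004 -1.   ] F [-0.3 -0.2 -0.2] op 60.1 g 0.0 j [-0.43  0.41  0.46  2.04 -0.26  0.74  0.15]
board scene [457. 189.] 713 62.9 [517.4 395.8] [91.3 82.8] 87.6
board scene [413. 209.] 780 62.9 [534.6 268.5] [91.4 81.7] 87.1
scene grip 91.65294320638691 [370.2 215.5] [41.4 26.9] 88.1
cap 20.265911401492417 [618.6   8.5] [98.6 97.4] 19.6
board side [312. 187.] 258 65.1 [532.9 266.3] [93.8 75.7] 86.1
side grip 92.95091738663189 [368.2 214. ] [46.2 23.8] 89.2
cap 21.207631414362936 [615.4   4. ] [ 91.2 100.2] 82.1
```

View pics/scene19.png

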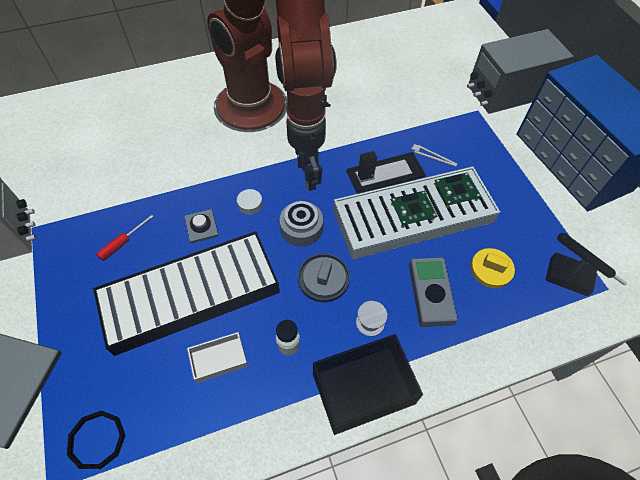

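The picture shows both boards level on the rack at (413,209) and (457,189), the cap in its dish at (324,278), the spatula in its tray at (386,172), and the other items unmoved. Handing in.

```bash
python3 -c "
from plant import job
print(job.finish_job())"
```

```text
the job is handed in; nothing more can be done
None
```

I handed the job in after about 29 s of robot time, with no verdict returned: the cap is rim-down in its holder, the button was pressed to its stop, both boards (there were only two) stand level on the cooling bed, and the spatula is back in its tray; one board shifted about 35 mm while the blade was being withdrawn, but it stayed within bounds.

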